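# Lock the tube rest onto the bench stud

### The arm

A 6-joint arm with a two-finger parallel gripper is mounted at the origin on a cart in front of the work surface, level with it; the furniture and walls round the work are solid. World frame = base frame: x ahead of the robot, y to its left, z up, the work surface at z = 0. Lengths are in m, angles in rad, forces in N, time in s.
With the tool pointing down it reaches from about 0.275 to 0.825 m from the base axis. Payload 4.9 kg.
Tool frame: the origin (TCP) lies at the very end of the fingers, on their centre line; the grasp point (between the pads) lies 19 mm behind it; z points along the fingers, y is the direction in which the jaws open and shut (so a half turn about z gives the same grasp; the last joint's range is limited). The gripper opens to 85 mm and grips with 20 to 120 N. Pads are 22 mm wide; open, the fingers measure 114 mm over their backs; the gripper's body (76 mm by 85 mm) begins 54 mm behind the grasp point. The pads swing forward as they close: fully open they stand 13 mm farther back than shut.
Start: joints at [-1.253, 0.326, -0.193, 1.052, 0, 1.437], TCP at [0.24, -0.495, 0.231] pointing down, gripper open.
Joint ranges: [-2.65, 2.65], [-0.97, 1.79], [-1.3, 1.35], [-1.93, 2.1], [-1.47, 1.37], [-3.14, 3.14]. Speed limits (rad/s): [2.57, 2.57, 3.14, 3.14, 3.14, 3.14].

### API

Orientations are given as a unit quaternion [w, x, y, z].
In Python, from bench import readout, optics, workorder gives the robot as it stands.
- The arm moves only by the tool play_rows, never from a script. Its argument "moves" is a list of rows, each an object of numbers: "rx", "ry", "rz": the turn, a rotation vector about the tool's x, y, z in degrees; "tx", "ty", "tz": the shift along the tool's x, y, z in mm; "claw": the opening, from 0 (shut) to 1 (fully open). In form: [{"rx": .., "ry": .., "rz": .., "tx": .., "ty": .., "tz": .., "claw": ..}, ...]. A call has 1 to 12 rows; each row is the pose to reach, as a shift and turn from the pose measured when the call began, along the tool's axes at that moment; what a row does not reach only later rows make up. A row lasts 1/8 s, in which the tool goes at most 62.5 mm and 10.7 degrees, less where a joint would pass 70% of its speed; a pose out of reach is approached as far as the arm can. A call with a gripper value outside its range is refused whole. The fingers move at their own pace and stop on an object; "squeeze" is the grip in N (left out, the last holds). Time passes only in rows, so rows that repeat a pose let the fingers close. It gives the time, the measured TCP pose, the force and the opening at its end, in the units of the state.
- readout.get_obs(): the state, without advancing time (a new reading comes with each control period).
- optics.camera(name): name is "scene" or "side" or "wrist"; returns a dict with "frame" (480x640x3 uint8, red, green, blue), "camera_matrix" (3x3 intrinsics, pixels), "eye" and "attitude" of the camera in the world. Camera axes: x right, y down, z forward; pixel columns grow to the right and rows downward; lengths in m; the calibration is good to about 2 mm. A picture is of the moment at which its call begins. There is no depth.
- workorder.hand_in(): hands the job in, once; it reports no verdict.
The state is a dict: "time": time; "joint_pos": joint angles; "joint_vel": joint speeds; "joint_torque": joint torques, N m; "tcp_pos": TCP position; "eef_rot": TCP orientation; "wrist_force": force on the tool from outside, world axes, zero at the start; "moment": the same for the moment, N m; "width": opening from 0.0 (shut) to 1.0 (fully open).
Only numpy, scipy, OpenCV 4.12 (cv2) and the standard library are available. Lean on these libraries where they do the work, as an engineer would, in place of code of your own. Each camera call takes 0.05 s, during which the arm holds its last target. There are 200 camera calls.

### The job

Two wooden V-block tube rests stand on the bench. Take the one whose steel foot plate has a keyhole opening, set the wide end of the keyhole down over the headed stud in the bench so that the plate lies flat on the bench top, then slide the rest until the stud is fully home at the closed end of the narrow slot, and let go. Leave the other rest, with the solid foot plate, where it stands.

Things in the scene. Friction and masses are not known exactly. Their poses are not given: they have to be found in the camera images.
- keyhole_rest_block (a point): Rest to mount, loose, 0.25 kg: wooden block on a dark steel foot plate with a keyhole. Point: block axis, 40 mm above the plate's underside. Block 36 (x) x 20 (y) mm, from 6 to 80 mm above the underside, V notch 16 mm deep in its top; grip it across y. Plate 156 x 80 x 6 mm, flat on the bench, from 30 mm at -x to 126 mm at +x of the block axis. x: from block to keyhole; z: up.
- slot_end (a point): Keyhole of that rest, same axes. Point: centre of the rounded closed end of the narrow slot (22 mm wide), half-way through the 6 mm plate, 42 mm from the block's axis along +x. The slot runs toward +x through a tapered throat into the wide hole, 52 mm in diameter, its centre 46 mm from this point along +x (88 mm from the block's axis).
- stud_foot (a point): Fixed upright dark steel stud. Point: on its axis at the bench top (z = 0). Neck 12 mm in diameter; round head 30 mm in diameter, its underside 14 mm and its top 23 mm above the bench. The head passes the wide hole but not the slot; the 6 mm plate slides freely under the head.
- plain_rest_block (a point): The other rest, not to be used: the same wooden block on a steel foot plate of the same size and layout, but solid, with only two small screw holes (7 mm). Point: block axis, 40 mm above the plate's underside; the plate lies mostly toward +x.
There are look-alikes about, which are no part of the job. Of the things like the part that bears stud_foot, leave any that is blue or red; of the rest the smaller one is meant.

How it is judged:
By the outcome, as a careful person would: the job done as asked, in the order asked, and still so for the second after the job is handed in, with the robot touching nothing.
It also fails if it takes over 42 s, if anything falls off the work surface, if the arm or the gripper's body presses on something with over 40 N, if the wrist force passes 120 N, or if a joint passes its speed limit or range.

## Working session

There is one attempt and no reset: what is moved stays moved. The work goes in short steps, Python scripts to look and compute and a tool call to move; the robot and the scene stay as the last step left them, time stands still between calls to the robot, and variables do not carry over. Pictures are saved under pics/ and viewed, about 8 in all and at most 12, crops included, and the job is handed in when it is done.

Besides the shell and the picture viewer there is one more tool, called as name([rows], argument=value, ...), one row to a line, values as JSON. play_rows: Moves the arm, as the interface text tells. Its arguments: {"type":"object","properties":{"moves":{"type":"array"},"squeeze":{"type":"number"}},"required":["moves"]}

```bash
mkdir -p pics; python3 - <<'E'
from bench import readout, optics
import cv2, numpy as np, pickle
print(readout.get_obs())
d={}
for n in("scene","side","wrist"):
    c=optics.camera(n); d[n]=c; cv2.imwrite(f"pics/{n}0.png",c["frame"][:,:,::-1]); print(n,c["camera_matrix"],c["eye"],c["attitude"])
pickle.dump(d,open("c0.pkl","wb"))
E
```

```text
{'time': 0.0, 'joint_pos': array([-1.25319270e+00,  3.26959123e-01, -1.93581171e-01,  1.05199853e+00,
        1.96977915e-05,  1.43661434e+00]), 'joint_vel': array([-0.00041241, -0.00055733, -0.00078247, -0.00179207,  0.00100008,
       -0.00027171]), 'joint_torque': array([-8.17938308e-04, -4.43400264e+01,  2.62441009e+01,  1.55727344e-02,
       -4.04937928e-04,  1.19963670e-05]), 'tcp_pos': array([ 0.23995692, -0.49425019,  0.23049457]), 'eef_rot': array([-8.68488386e-04,  9.74594159e-01,  2.23976485e-01, -6.99833892e-05]), 'wrist_force': array([-0.07740395, -0.19939688,  0.2622014 ]), 'moment': array([ 0.02517382, -0.01117816, -0.03053456]), 'width': 1.0014096079765678}
scene [[568.87354028   0.         330.22945318]
 [  0.         568.87354028 245.63847805]
 [  0.           0.           1.        ]] [ 1.22937214 -0.13913473  0.93874345] [-0.26275389  0.75405867  0.56848088 -0.19795303]
side [[587.99705508   0.         321.19593852]
 [  0.         587.99705508 235.53974947]
 [  0.           0.           1.        ]] [ 0.33277587 -0.75720897  0.60819679] [-0.46976795  0.87663105 -0.08664559  0.05769417]
wrist [[399.3968577    0.         318.24678192]
 [  0.         399.3968577  245.95794009]
 [  0.           0.           1.        ]] [ 0.31540496 -0.45736845  0.37420801] [ 0.14052482  0.83566739 -0.52350248 -0.08864502]
```

View pics/scene0.png

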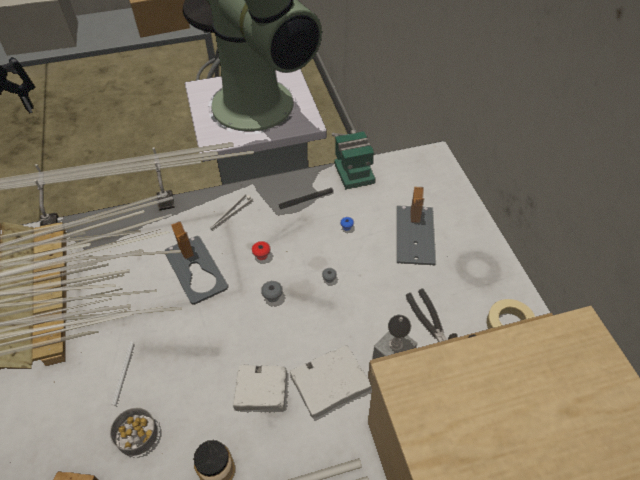

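View pics/side0.png

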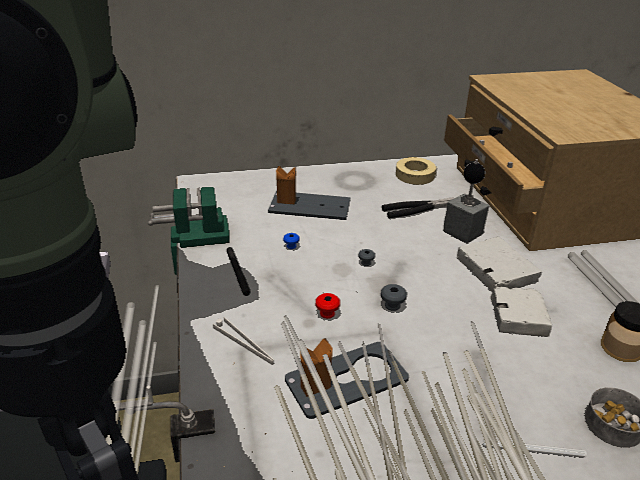

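Candidates for the stud, as scene pixels: blue (347,224) and red (261,250) are excluded by colour. Of the greys (271,291) and (329,275), the second is smaller, so it fits. For the rests, keyhole (182,240)/(203,280) is the one to take; the solid one at (416,230) stays. I'll confirm with a crop and measure.

```bash
cat > h.py <<'E'
import numpy as np, cv2, pickle
from scipy.spatial.transform import Rotation as R
def rot(q): return R.from_quat(np.r_[q[1:],q[0]]).as_matrix()
def ray(c,uv):
    K=c["camera_matrix"]; d=rot(c["attitude"])@np.linalg.inv(K)@np.r_[uv,1.]; return np.array(c["eye"]),d/np.linalg.norm(d)
def plane(c,uv,z):
    e,d=ray(c,uv); return e+d*(z-e[2])/d[2]
def tri(c1,u1,c2,u2):
    a,d=ray(c1,u1); b,e=ray(c2,u2)
    s=np.linalg.lstsq(np.c_[d,-e],b-a,rcond=None)[0]; p,q=a+s[0]*d,b+s[1]*e
    return (p+q)/2,np.linalg.norm(p-q)
def proj(c,P):
    p=rot(c["attitude"]).T@(np.array(P)-c["eye"]); q=c["camera_matrix"]@p; return q[:2]/q[2]
E
python3 - <<'E'
from h import *
d=pickle.load(open("c0.pkl","rb"))
a=d["scene"]["frame"][200:320,150:350]; b=d["side"]["frame"][220:420,240:440]
A=cv2.resize(a,(800,480),interpolation=cv2.INTER_CUBIC)[:,:,::-1]
cv2.imwrite("pics/cropA.png",A); cv2.imwrite("pics/cropB.png",cv2.resize(b,(600,600),interpolation=cv2.INTER_CUBIC)[:,:,::-1])
S,D=d["scene"],d["side"]
for n,u,v in(("small",(329,273),(367,254)),("big",(271,288),(393,291)),("red",(261,247),(328,300)),("hole",(203,279),(370,355)),):
    print(n,plane(S,u,.006),plane(D,v,.006),tri(S,u,D,v))
E
```

```text
small [0.58535504 0.0429019  0.006     ] [0.59982376 0.05792723 0.006     ] (array([0.594154  , 0.04044515, 0.01884527]), np.float64(0.00014416781965539272))
big [ 0.58886438 -0.07725688  0.006     ] [ 0.6134711  -0.05053493  0.006     ] (array([ 0.60338348, -0.07808728,  0.02848356]), np.float64(0.001974308867467385))
red [ 0.48207674 -0.0753459   0.006     ] [ 0.50428478 -0.05340986  0.006     ] (array([ 0.49844931, -0.07683564,  0.02621913]), np.float64(0.00033779319375035037))
hole [ 0.53022037 -0.20334811  0.006     ] [ 0.53686327 -0.18314894  0.006     ] (array([ 0.53497174, -0.19959338,  0.01810588]), np.float64(0.009235777056855647))
```

View pics/cropA.png

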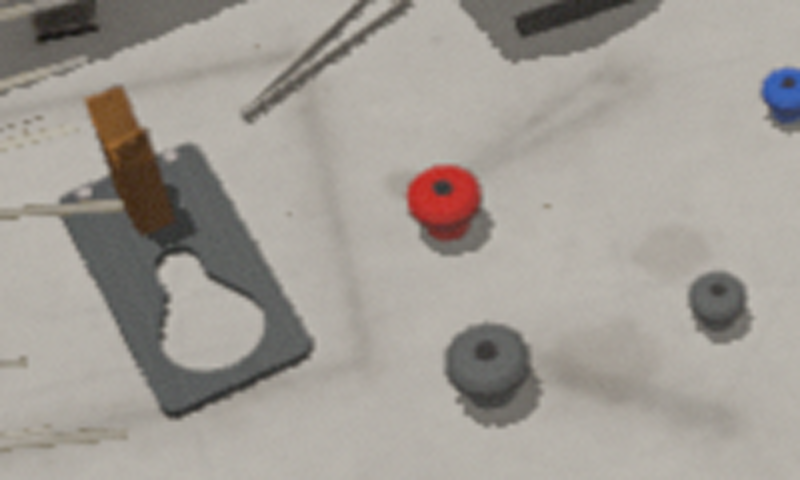

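View pics/cropB.png

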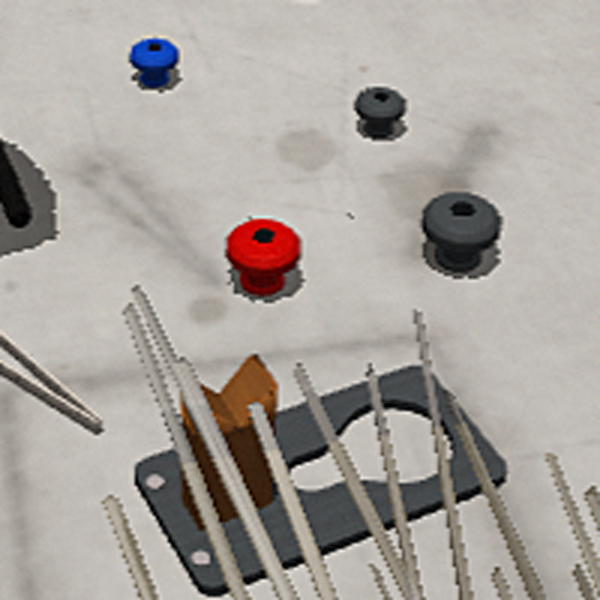

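View pics/wrist0.png

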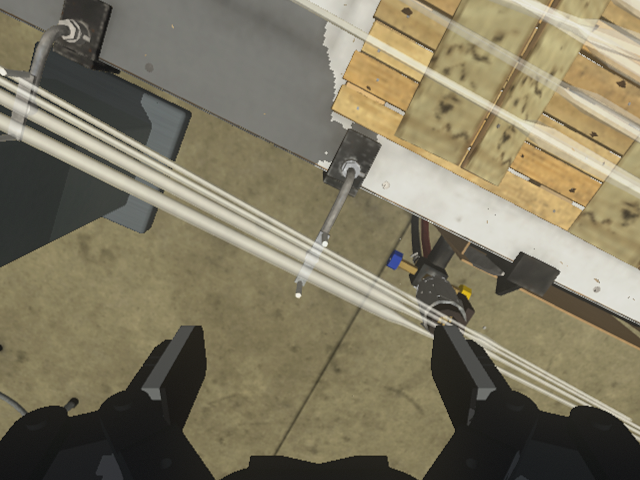

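View rods.

The crops confirm it. The keyhole plate carries the block at A(130,160), with the slot toward A(185,270) and the wide hole at A(215,325). The small dark grey stud is at A(717,290)/B(381,100), and its ~14 px head matches 30 mm. Thin tubes overhang the rest from the -y side, so next I'll find their tips and heights and the rest pose.

```bash
python3 - <<'E'
from h import *
d=pickle.load(open("c0.pkl","rb"))
S,D=d["scene"],d["side"]
a=S["frame"][140:340,0:265]
cv2.imwrite("pics/cropC.png",cv2.resize(a,(795,600),interpolation=cv2.INTER_CUBIC)[:,:,::-1])
o=lambda x,y:(150+x/4-.4,200+y/4-.4); s=lambda x,y:(240+x/3-.35,220+y/3-.35)
print("stud top",tri(S,o(717,290),D,s(381,97)))
# plate corners on top plane z=.006
for n,p in(("c-x+y",(195,143)),("c+x+y",(314,347)),("c+x-y",(172,410)),("c-x-y",(60,200)),("screw1",(170,155)),("screw2",(84,191))): print(n,plane(S,o(*p),.006))
print("slot edge end top",plane(S,o(180,248),.006),"hole c", plane(S,o(214,322),.006))
for n,p in(("L",(137,465)),("T",(418,366)),("R",(506,470)),("B",(208,594)),("screw1",(155,481)),("screw2",(201,558))): print("side",n,plane(D,s(*p),.006))
E
```

```text
stud top (array([0.59381841, 0.04052593, 0.02251407]), np.float64(0.0015323169596084044))
c-x+y [ 0.41454369 -0.19682516  0.006     ]
c+x+y [ 0.56163635 -0.15808344  0.006     ]
c+x-y [ 0.57929357 -0.23048528  0.006     ]
c-x-y [ 0.43365563 -0.26959476  0.006     ]
screw1 [ 0.41912844 -0.21064989  0.006     ]
screw2 [ 0.43107372 -0.25695008  0.006     ]
slot edge end top [ 0.48207246 -0.21372284  0.006     ] hole c [ 0.53295255 -0.20353569  0.006     ]
side L [ 0.41282223 -0.19739302  0.006     ]
side T [ 0.5572224  -0.15948706  0.006     ]
side R [ 0.57740793 -0.23199332  0.006     ]
side B [ 0.43082658 -0.27464585  0.006     ]
side screw1 [ 0.41927399 -0.20842021  0.006     ]
side screw2 [ 0.431486   -0.25531023  0.006     ]
```

View pics/cropC.png

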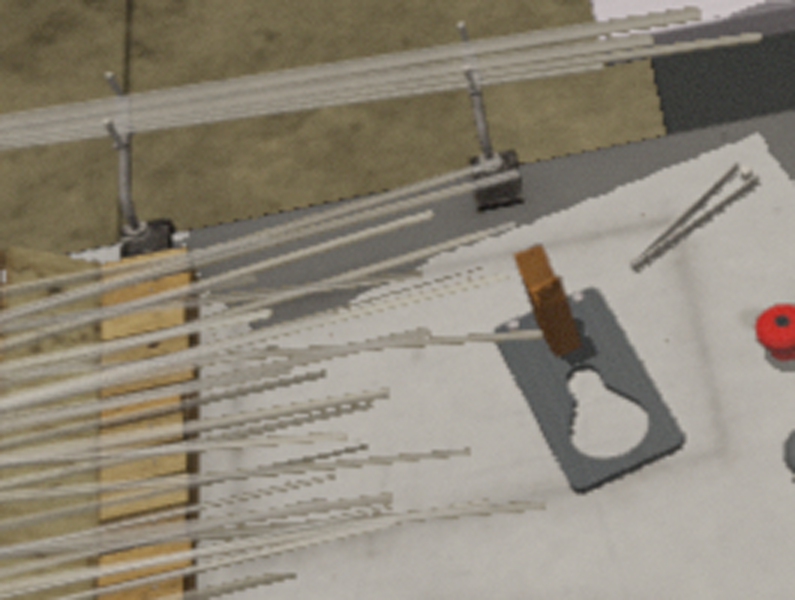

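Crop C shows tubes reaching from the crate at left toward the rest. The nearest tip is at C(540,335), beside the block. I'll triangulate the tips by residual.

```bash
python3 - <<'E'
from h import *
d=pickle.load(open("c0.pkl","rb")); S,D=d["scene"],d["side"]
s=lambda x,y:(240+x/3-.35,220+y/3-.35)
sc=[(540,335),(425,335),(515,225),(510,275),(480,270),(468,452),(543,505),(520,178),(430,213),(388,392),(390,497),(365,447)]
sd=[(135,290),(125,308),(183,362),(258,408),(298,368),(370,367),(417,315),(452,392),(550,458),(108,498)]
for p in sc:
  for q in sd:
    X,r=tri(S,(p[0]/3-.35,140+p[1]/3-.35),D,s(*q))
    if r<.006 and X[2]>0: print(p,q,X.round(3),round(r,4))
b=(.4496,-.2274)
for z in(.08,): print(proj(S,(*b,z)),proj(D,(*b,z)))
E
```

```text
(540, 335) (370, 367) [ 0.509 -0.232  0.081] 0.0013
(540, 335) (417, 315) [ 0.529 -0.229  0.105] 0.0015
(425, 335) (452, 392) [ 0.524 -0.293  0.122] 0.0037
(515, 225) (183, 362) [ 0.428 -0.234  0.1  ] 0.0024
(510, 275) (258, 408) [ 0.456 -0.245  0.082] 0.0019
(510, 275) (298, 368) [ 0.473 -0.243  0.1  ] 0.0025
(480, 270) (258, 408) [ 0.455 -0.26   0.094] 0.0038
(480, 270) (298, 368) [ 0.471 -0.258  0.112] 0.0031
(468, 452) (550, 458) [ 0.574 -0.285  0.066] 0.0058
(520, 178) (125, 308) [ 0.407 -0.223  0.122] 0.0052
(430, 213) (108, 498) [ 0.389 -0.289  0.087] 0.0028
(388, 392) (550, 458) [ 0.553 -0.321  0.111] 0.0002
[178.48261711 228.00766872] [316.97461981 346.89367148]
```

The tube tips hang at z≈0.08–0.12 right beside and above the block's -y side, so a vertical straddle would hit them. Plan:
- Approach from +y with the tool tilted about 55°, gripping the block's x faces.
- Lift a few mm, pull out toward +y, then lift over the studs.

First I raise the arm and unwind the wrist.

play_rows([
  {"tz":-50,"rz":-10},
  {"tz":-100,"rz":-20},
  {"tz":-150,"rz":-30},
  {"tz":-150,"rz":-40},
  {"tz":-150,"rz":-50},
  {"tz":-150,"rz":-60},
  {"tz":-150,"rz":-70},
  {"tz":-150,"rz":-80},
  {"tz":-150,"rz":-90},
  {"tz":-150,"rz":-100},
  {"tz":-150,"rz":-110},
  {"tz":-150,"rz":-120},
])

```text
invalid input at $.moves[0]: expected keys rx, ry, rz, tx, ty, tz, claw
```

```bash
cat >> h.py <<'E'
from bench import readout
YAW=np.deg2rad(15.2)
def tool(tilt,yaw=YAW):
    xr=np.array([np.cos(yaw),np.sin(yaw),0]); yr=np.array([-xr[1],xr[0],0]); t=np.deg2rad(tilt)
    z=-np.sin(t)*yr-np.cos(t)*np.array([0,0,1.]); y=-xr
    return np.c_[np.cross(y,z),y,z]
def delta(Rt,p,show=True):
    "move from the present pose to TCP p, orientation Rt"
    o=readout.get_obs(); R0=rot(o["eef_rot"])
    t=R0.T@(p-o["tcp_pos"])*1e3; r=R.from_matrix(R0.T@Rt).as_rotvec(degrees=True)
    print("t",t.round(1),"r",r.round(1),"n",np.linalg.norm(t).round(),np.linalg.norm(r).round()); return t,r
def st():
    o=readout.get_obs(); print({k:np.round(o[k],3) for k in("time","joint_pos","tcp_pos","wrist_force","width")})
E
python3 - <<'E'
from h import *
d=pickle.load(open("c0.pkl","rb"))
st(); print("blue",tri(d["scene"],(347,222),d["side"],(291.5,236.5)))
T=tool(0); print(T); delta(T,np.array([.48,-.06,.38]))
E
```

```text
{'time': np.float64(0.15), 'joint_pos': array([-1.253,  0.327, -0.193,  1.052, -0.   ,  1.437]), 'tcp_pos': array([ 0.24 , -0.494,  0.231]), 'wrist_force': array([ 0.115, -0.191,  0.458]), 'width': np.float64(1.0)}
blue (array([0.47475156, 0.11494834, 0.01931489]), np.float64(0.0031774634016124097))
[[ 0.26218918 -0.96501649  0.        ]
 [-0.96501649 -0.26218918 -0.        ]
 [ 0.         -0.         -1.        ]]
t [ 405.6 -286.2 -148.9] r [-1.000e-01  1.000e-01  1.007e+02] n 518.0 101.0
```

play_rows([
  {"rx":0,"ry":0,"rz":-10,"tx":0,"ty":0,"tz":-50,"claw":0.75},
  {"rx":0,"ry":0,"rz":-20,"tx":0,"ty":0,"tz":-100,"claw":0.75},
  {"rx":0,"ry":0,"rz":-30,"tx":0,"ty":0,"tz":-150,"claw":0.75},
  {"rx":0,"ry":0,"rz":-40,"tx":0,"ty":0,"tz":-150,"claw":0.75},
  {"rx":0,"ry":0,"rz":-50,"tx":0,"ty":0,"tz":-150,"claw":0.75},
  {"rx":0,"ry":0,"rz":-60,"tx":0,"ty":0,"tz":-150,"claw":0.75},
  {"rx":0,"ry":0,"rz":-70,"tx":0,"ty":0,"tz":-150,"claw":0.75},
  {"rx":0,"ry":0,"rz":-80,"tx":0,"ty":0,"tz":-150,"claw":0.75},
  {"rx":0,"ry":0,"rz":-90,"tx":0,"ty":0,"tz":-150,"claw":0.75},
  {"rx":0,"ry":0,"rz":-100,"tx":0,"ty":0,"tz":-150,"claw":0.75},
  {"rx":0,"ry":0,"rz":-110,"tx":0,"ty":0,"tz":-150,"claw":0.75},
  {"rx":0,"ry":0,"rz":-120,"tx":0,"ty":0,"tz":-150,"claw":0.75},
])

```text
time: 1.65
tcp_pos: [0.24, -0.4944, 0.3803]
eef_rot: [-0.001, 0.291, 0.957, 0.001]
wrist_force: [-0.0, 0.6, 0.3]
width: 0.746
```

```bash
python3 - <<'E'
from h import *
st(); delta(tool(0),np.array([.48,-.06,.38]))
E
```

```text
{'time': np.float64(1.65), 'joint_pos': array([-1.253,  0.278,  0.117,  1.412, -0.   , -0.664]), 'tcp_pos': array([ 0.24 , -0.494,  0.38 ]), 'wrist_force': array([-0.018,  0.635,  0.325]), 'width': np.float64(0.746)}
t [ 42.1 494.5   1. ] r [   0.2    0.  -139. ] n 496.0 139.0
```

play_rows([
  {"rx":0,"ry":0,"rz":-10.5,"tx":4,"ty":41,"tz":0,"claw":0.75},
  {"rx":0,"ry":0,"rz":-21,"tx":7,"ty":82,"tz":0,"claw":0.75},
  {"rx":0,"ry":0,"rz":-31.5,"tx":11,"ty":123,"tz":0,"claw":0.75},
  {"rx":0,"ry":0,"rz":-42,"tx":14,"ty":165,"tz":0,"claw":0.75},
  {"rx":0,"ry":0,"rz":-52.5,"tx":18,"ty":206,"tz":0,"claw":0.75},
  {"rx":0,"ry":0,"rz":-63,"tx":21,"ty":247,"tz":0,"claw":0.75},
  {"rx":0,"ry":0,"rz":-73.5,"tx":25,"ty":288,"tz":0,"claw":0.75},
  {"rx":0,"ry":0,"rz":-84,"tx":28,"ty":330,"tz":0,"claw":0.75},
  {"rx":0,"ry":0,"rz":-94.5,"tx":32,"ty":371,"tz":0,"claw":0.75},
  {"rx":0,"ry":0,"rz":-105,"tx":35,"ty":412,"tz":0,"claw":0.75},
  {"rx":0,"ry":0,"rz":-115.5,"tx":39,"ty":453,"tz":0,"claw":0.75},
  {"rx":0,"ry":0,"rz":-126,"tx":42,"ty":494,"tz":0,"claw":0.75},
])

```text
time: 3.15
tcp_pos: [0.4801, -0.0591, 0.3809]
eef_rot: [-0.0, 0.723, -0.691, -0.001]
wrist_force: [1.6, -0.9, 0.6]
width: 0.749
```

```bash
python3 - <<'E'
from h import *
st()
B=np.array([.4496,-.2274,.047])
T=tool(58); tcp=B+T[:,2]*.019
print("grasp tcp",tcp); delta(T,tcp-T[:,2]*.13)
E
```

```text
{'time': np.float64(3.15), 'joint_pos': array([-0.276,  0.145, -0.05 ,  1.377,  0.002, -1.892]), 'tcp_pos': array([ 0.48 , -0.059,  0.381]), 'wrist_force': array([ 1.634, -0.911,  0.562]), 'width': np.float64(0.749)}
grasp tcp [ 0.45382463 -0.24294923  0.03693153]
t [ 75.5  58.4 274.9] r [  6.4  57.9 -11.5] n 291.0 59.0
```

play_rows([
  {"rx":0.9,"ry":8.3,"rz":-1.6,"tx":11,"ty":8,"tz":20,"claw":0.75},
  {"rx":1.8,"ry":16.5,"rz":-3.3,"tx":22,"ty":17,"tz":50,"claw":0.75},
  {"rx":2.7,"ry":24.8,"rz":-4.9,"tx":33,"ty":25,"tz":90,"claw":0.75},
  {"rx":3.6,"ry":33,"rz":-6.6,"tx":44,"ty":33,"tz":135,"claw":0.75},
  {"rx":4.6,"ry":41.4,"rz":-8.2,"tx":54,"ty":42,"tz":180,"claw":0.75},
  {"rx":5.5,"ry":49.6,"rz":-9.9,"tx":65,"ty":50,"tz":230,"claw":0.75},
  {"rx":6.4,"ry":57.9,"rz":-11.5,"tx":75.5,"ty":58.4,"tz":275,"claw":0.75},
  {"rx":6.4,"ry":57.9,"rz":-11.5,"tx":75.5,"ty":58.4,"tz":275,"claw":0.75},
])

```text
time: 4.15
tcp_pos: [0.4214, -0.1365, 0.1018]
eef_rot: [0.297, 0.696, -0.529, 0.383]
wrist_force: [0.3, 0.9, 0.9]
width: 0.748
```

```bash
python3 - <<'E'
from h import *
from bench import optics
st()
B=np.array([.4496,-.2274,.047]); T=tool(58); delta(T,B+T[:,2]*.019)
c=optics.camera("wrist"); pickle.dump(c,open("w1.pkl","wb")); cv2.imwrite("pics/w1.png",c["frame"][:,:,::-1])
xr,yr=-T[:,1],np.array([-np.sin(YAW),np.cos(YAW),0])
for n,a,b,z in(("top+x",18,10,.08),("top-x",-18,10,.08),("top-x-y",-18,-10,.08),("bot+x",18,10,.006),("bot-x",-18,10,.006),("hole",88,0,.006)):
    print(n,proj(c,np.array([B[0],B[1],0])+xr*a/1e3+yr*b/1e3+[0,0,z]).round(1))
E
```

```text
{'time': np.float64(4.15), 'joint_pos': array([ 0.107,  0.451, -1.01 , -0.13 , -0.993, -1.865]), 'tcp_pos': array([ 0.421, -0.136,  0.102]), 'wrist_force': array([0.279, 0.92 , 0.935]), 'width': np.float64(0.748)}
t [  4.   -3.9 128.7] r [0.2 0.  0.5] n 129.0 1.0
top+x [280.3 213.2]
top-x [341.8 213.7]
top-x-y [340.6 190.1]
bot+x [286.9 283.4]
bot-x [336.2 283.7]
hole [193.4 271.6]
```

View pics/w1.png

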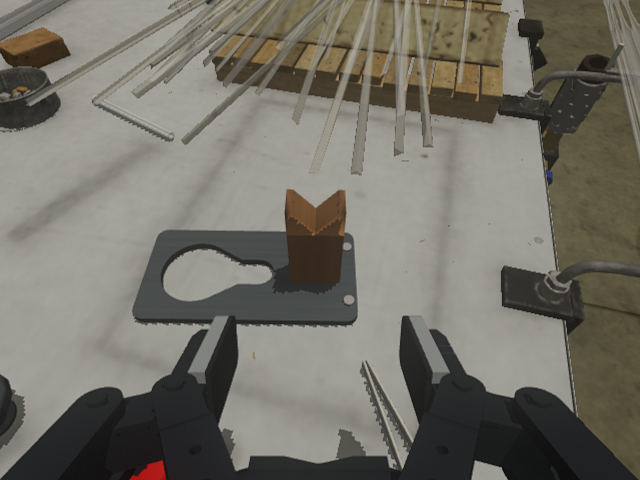

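The wrist view shows the block clear between the fingers at (316,240), with the tube tips beyond it at (318,170) and (357,172). The block sits about 5 px (3 mm) further toward -x than predicted, so I use ty≈-1. Now I advance and grip.

play_rows([
  {"rx":0,"ry":0,"rz":0.5,"tx":1,"ty":-1,"tz":35,"claw":0.75},
  {"rx":0,"ry":0,"rz":0.5,"tx":2,"ty":-1,"tz":70,"claw":0.75},
  {"rx":0,"ry":0,"rz":0.5,"tx":3,"ty":-1,"tz":100,"claw":0.75},
  {"rx":0,"ry":0,"rz":0.5,"tx":4,"ty":-1,"tz":120,"claw":0.75},
  {"rx":0,"ry":0,"rz":0.5,"tx":4,"ty":-1,"tz":128,"claw":0.75},
  {"rx":0,"ry":0,"rz":0.5,"tx":4,"ty":-1,"tz":128,"claw":0.75},
])

```text
time: 4.95
tcp_pos: [0.4511, -0.2434, 0.0374]
eef_rot: [0.296, 0.694, -0.533, 0.384]
wrist_force: [0.5, -0.1, 0.4]
width: 0.755
```

play_rows([
  {"rx":0,"ry":0,"rz":0,"tx":0,"ty":0,"tz":0,"claw":0.45},
  {"rx":0,"ry":0,"rz":0,"tx":0,"ty":0,"tz":0,"claw":0.3},
  {"rx":0,"ry":0,"rz":0,"tx":0,"ty":0,"tz":0,"claw":0.2},
  {"rx":0,"ry":0,"rz":0,"tx":0,"ty":0,"tz":0,"claw":0.2},
  {"rx":0,"ry":0,"rz":0,"tx":0,"ty":0,"tz":0,"claw":0.2},
  {"rx":0,"ry":0,"rz":0,"tx":0,"ty":0,"tz":0,"claw":0.2},
], squeeze=70)

```text
time: 5.7
tcp_pos: [0.4516, -0.2432, 0.0381]
eef_rot: [0.295, 0.694, -0.532, 0.385]
wrist_force: [-0.3, 4.5, 5.7]
width: 0.411
```

```bash
python3 - <<'E'
from h import *
st(); R0=rot(readout.get_obs()["eef_rot"]); print("world up, yr, in tool:",R0.T@[0,0,1],R0.T@[-np.sin(YAW),np.cos(YAW),0])
E
```

```text
{'time': np.float64(5.7), 'joint_pos': array([-0.178,  0.687, -1.093, -0.807, -0.876, -2.297]), 'tcp_pos': array([ 0.452, -0.243,  0.038]), 'wrist_force': array([-0.337,  4.492,  5.724]), 'width': np.float64(0.411)}
world up, yr, in tool: [ 8.48288490e-01  3.38869408e-04 -5.29534251e-01] [-0.52953136  0.0039075  -0.84828136]
```

Gripped at 35 mm. Next: lift 5 mm, pull out toward +y, then up.

play_rows([
  {"rx":0,"ry":0,"rz":0,"tx":2.5,"ty":0,"tz":-1.6,"claw":0.2},
  {"rx":0,"ry":0,"rz":0,"tx":5,"ty":0,"tz":-3,"claw":0.2},
  {"rx":0,"ry":0,"rz":0,"tx":0,"ty":0,"tz":-12,"claw":0.2},
  {"rx":0,"ry":0,"rz":0,"tx":-8,"ty":0,"tz":-25,"claw":0.2},
  {"rx":0,"ry":0,"rz":0,"tx":-21,"ty":0,"tz":-45,"claw":0.2},
  {"rx":0,"ry":0,"rz":0,"tx":-10,"ty":0,"tz":-58,"claw":0.2},
  {"rx":0,"ry":0,"rz":0,"tx":10,"ty":0,"tz":-75,"claw":0.2},
  {"rx":0,"ry":0,"rz":0,"tx":30,"ty":0,"tz":-90,"claw":0.2},
  {"rx":0,"ry":0,"rz":0,"tx":50,"ty":0,"tz":-102,"claw":0.2},
  {"rx":0,"ry":0,"rz":0,"tx":50,"ty":0,"tz":-102,"claw":0.2},
])

```text
time: 6.95
tcp_pos: [0.4368, -0.1847, 0.1358]
eef_rot: [0.294, 0.693, -0.533, 0.386]
wrist_force: [-0.1, -0.9, -2.6]
width: 0.406
```

```bash
python3 - <<'E'
from h import *
from bench import optics
st()
d={n:optics.camera(n) for n in("scene","side","wrist")}; pickle.dump(d,open("c2.pkl","wb"))
for n in d: cv2.imwrite(f"pics/{n}2.png",d[n]["frame"][:,:,::-1])
a=cv2.resize(d["side"]["frame"][200:420,240:440],(400,440),interpolation=cv2.INTER_CUBIC); b=cv2.resize(d["scene"]["frame"][190:340,170:370],(400,300),interpolation=cv2.INTER_CUBIC)
m=np.zeros((440,800,3),np.uint8); m[:,:400]=a; m[:300,400:]=b
cv2.imwrite("pics/m2.png",m[:,:,::-1])
E
```

```text
{'time': np.float64(6.95), 'joint_pos': array([-0.026,  0.36 , -1.037, -0.256, -0.95 , -2.081]), 'tcp_pos': array([ 0.437, -0.185,  0.136]), 'wrist_force': array([-0.14 , -0.863, -2.563]), 'width': np.float64(0.406)}
```

View pics/m2.png

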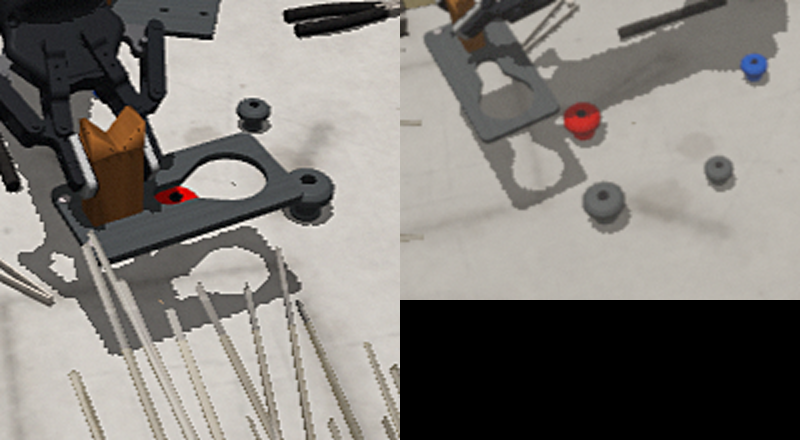

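The rest is held level, both grey studs are visible, and the tubes are undisturbed. I'll check the predicted hole position against the hole contour in both views.

```bash
cat >> h.py <<'E'
def rest_from_tcp(o,by,dz=.038):
    "rest frame from TCP: x centred on pads, by = block y offset from TCP, dz = TCP above underside"
    R0=rot(o["eef_rot"]); x=-R0[:,1]; x=x/np.linalg.norm(x); y=np.cross([0,0,1],x); y/=np.linalg.norm(y)
    return np.array(o["tcp_pos"])+y*by-[0,0,dz],x,y
E
python3 - <<'E'
from h import *
d=pickle.load(open("c2.pkl","rb")); o=readout.get_obs()
g=np.array([.4516,-.2432,0]); yr=np.array([-np.sin(YAW),np.cos(YAW),0])
by=(np.array([.4496,-.2274,0])-g)@yr; print("by",by)
U,x,y=rest_from_tcp(o,by); print("block",U,np.rad2deg(np.arctan2(x[1],x[0])),x)
th=np.linspace(0,2*np.pi,73)
for n,box in(("side",(330,270,380,310)),("scene",(205,215,250,255))):
    c=d[n]; P=np.array([proj(c,U+x*(.088+.026*np.cos(t))+y*.026*np.sin(t)+[0,0,.006]) for t in th])
    print(n,"pred R,T,B,L",P[:,0].max(),P[:,1].min(),P[:,1].max(),P[:,0].min())
    g=cv2.cvtColor(c["frame"],cv2.COLOR_RGB2GRAY); hc=proj(c,U+x*.088+[0,0,.006]); 
    m=(g>125).astype(np.uint8); cs,_=cv2.findContours(m,cv2.RETR_LIST,cv2.CHAIN_APPROX_NONE)
    for k in cs:
        bx=cv2.boundingRect(k)
        if 15<bx[2]<70 and 10<bx[3]<60 and abs(bx[0]+bx[2]/2-hc[0])<25 and abs(bx[1]+bx[3]/2-hc[1])<20: print(bx,"R",bx[0]+bx[2]-1,"B",bx[1]+bx[3]-1)
    im=cv2.resize(c["frame"],None,fx=4,fy=4,interpolation=cv2.INTER_CUBIC); cv2.polylines(im,[np.int32(P*4+2)],True,(255,0,0),1)
    h=np.int32(hc*4); cv2.imwrite(f"pics/ov_{n}.png",im[max(0,h[1]-200):h[1]+200,h[0]-200:h[0]+200,::-1])
cv2.imwrite("pics/ov.png",np.hstack([cv2.imread("pics/ov_side.png"),cv2.imread("pics/ov_scene.png")]))
E
```

```text
by 0.015771638969944258
block [ 0.43144965 -0.16966242  0.09564589] 15.000687865997486 [ 0.96592169  0.25883037 -0.00145712]
side pred R,T,B,L 371.96729234806304 276.77035444215295 300.44551553669965 334.20425571497685
(330, 280, 43, 20) R 372 B 299
scene pred R,T,B,L 236.64864048608698 227.18270013552848 248.41891614751057 209.08214448258295
(208, 221, 18, 17) R 225 B 237
```

View pics/ov.png

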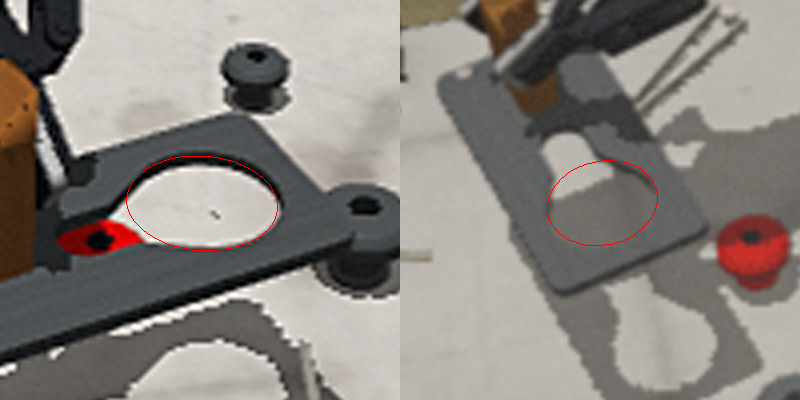

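The predicted circle matches the hole rim in both views, so the rest pose is known to about 1–2 mm. Next, the move to above the stud.

```bash
cat >> h.py <<'E'
BY=.0158; STUD=np.array([.594,.0405,0])
def go(dx,under,yaw=np.deg2rad(15)):
    "delta so that the stud lies dx from block along rest x, underside at height under"
    T=tool(58,yaw); x=-T[:,1]; y=np.cross([0,0,1],x)
    return delta(T,STUD-x*dx-y*BY+[0,0,.038+under])
E
python3 - <<'E'
from h import *
go(.088,.09); go(.088,.03)
E
```

```text
t [ -90.  -123.4 -133.5] r [0.  0.  0.1] n 203.0 0.0
t [-140.8 -123.5 -101.7] r [0.  0.  0.1] n 213.0 0.0
```

play_rows([
  {"rx":0,"ry":0,"rz":0,"tx":-11,"ty":-15,"tz":-17,"claw":0.2},
  {"rx":0,"ry":0,"rz":0,"tx":-28,"ty":-39,"tz":-42,"claw":0.2},
  {"rx":0,"ry":0,"rz":0,"tx":-45,"ty":-62,"tz":-67,"claw":0.2},
  {"rx":0,"ry":0,"rz":0,"tx":-62,"ty":-85,"tz":-92,"claw":0.2},
  {"rx":0,"ry":0,"rz":0,"tx":-79,"ty":-108,"tz":-117,"claw":0.2},
  {"rx":0,"ry":0,"rz":0,"tx":-90,"ty":-123,"tz":-133,"claw":0.2},
  {"rx":0,"ry":0,"rz":0,"tx":-105,"ty":-123.5,"tz":-124,"claw":0.2},
  {"rx":0,"ry":0,"rz":0,"tx":-125,"ty":-123.5,"tz":-111.6,"claw":0.2},
  {"rx":0,"ry":0,"rz":0,"tx":-141,"ty":-123.5,"tz":-101.7,"claw":0.2},
  {"rx":0,"ry":0,"rz":0,"tx":-141,"ty":-123.5,"tz":-101.7,"claw":0.2},
])

```text
time: 8.35
tcp_pos: [0.5105, 0.001, 0.0651]
eef_rot: [0.298, 0.695, -0.531, 0.382]
wrist_force: [0.2, -0.0, -1.1]
width: 0.412
```

```bash
cat > ov.py <<'E'
import sys
from h import *
from bench import optics
st(); o=readout.get_obs(); U,x,y=rest_from_tcp(o,BY); print("block",U,"yaw",np.rad2deg(np.arctan2(x[1],x[0])),"x.z",x[2],"stud in rest",(STUD-U)@x,(STUD-U)@y)
th=np.linspace(0,2*np.pi,73); out=[]
for n in("side","scene"):
    c=optics.camera(n); f=4; im=cv2.resize(c["frame"],None,fx=f,fy=f,interpolation=cv2.INTER_CUBIC)
    for ctr,r,col in((U+x*.088+[0,0,.006],.026,(255,0,0)),(STUD+[0,0,.023],.015,(0,255,0))):
        P=np.array([proj(c,ctr+x*r*np.cos(t)+y*r*np.sin(t)) for t in th]); cv2.polylines(im,[np.int32(P*f+2)],True,col,1)
    h=np.int32(proj(c,STUD)*f); out.append(im[h[1]-250:h[1]+150,h[0]-250:h[0]+150])
cv2.imwrite(sys.argv[1],np.hstack(out)[:,:,::-1]); go(.088,.0)
E
python3 ov.py pics/ov3.png
```

```text
{'time': np.float64(8.35), 'joint_pos': array([ 0.367,  0.699, -0.541,  0.505, -1.002, -1.373]), 'tcp_pos': array([0.511, 0.001, 0.065]), 'wrist_force': array([ 0.159, -0.03 , -1.105]), 'width': np.float64(0.412)}
block [0.5064549  0.01622504 0.02711676] yaw 14.938905551925597 x.z -0.007241364634538281 stud in rest 0.09103798513372531 0.0008863393211270489
t [-25.   -1.3  15. ] r [ 0.1 -0.   0.1] n 29.0 0.0
```

View pics/ov3.png

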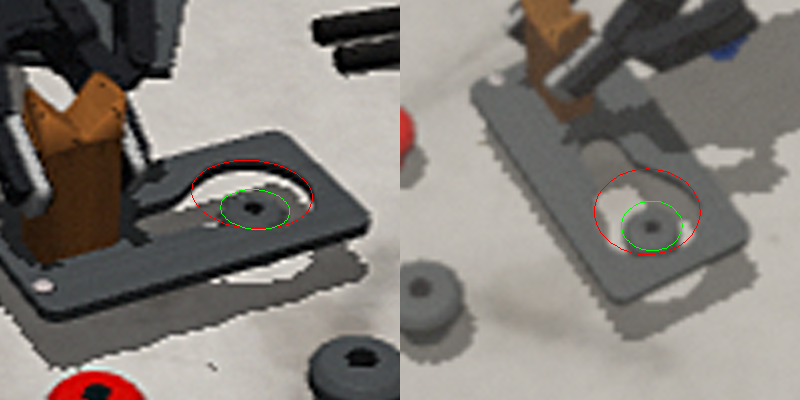

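The stud head lies inside the wide hole in both views: side overlay about (253,208), scene overlay about (652,227). Lowering.

play_rows([
  {"rx":0,"ry":0,"rz":0,"tx":-6,"ty":-2,"tz":4,"claw":0.2},
  {"rx":0,"ry":0,"rz":0,"tx":-12,"ty":-2,"tz":7,"claw":0.2},
  {"rx":0,"ry":0,"rz":0,"tx":-17,"ty":-2,"tz":10,"claw":0.2},
  {"rx":0,"ry":0,"rz":0,"tx":-21,"ty":-2,"tz":12.5,"claw":0.2},
  {"rx":0,"ry":0,"rz":0,"tx":-24,"ty":-2,"tz":14.5,"claw":0.2},
  {"rx":0,"ry":0,"rz":0,"tx":-24,"ty":-2,"tz":14.5,"claw":0.2},
])

```text
time: 9.2
tcp_pos: [0.5137, 0.0025, 0.0389]
eef_rot: [0.297, 0.694, -0.532, 0.384]
wrist_force: [-0.8, 0.0, -2.0]
width: 0.412
```

```bash
python3 - <<'E'
from h import *
st(); o=readout.get_obs(); U,x,y=rest_from_tcp(o,BY); print(U,np.rad2deg(np.arctan2(x[1],x[0])),x[2],(STUD-U)@x,(STUD-U)@y,o["moment"]); go(.088,0); go(.042,0)
E
```

```text
{'time': np.float64(9.2), 'joint_pos': array([ 0.368,  0.75 , -0.537,  0.456, -1.003, -1.372]), 'tcp_pos': array([0.514, 0.002, 0.039]), 'wrist_force': array([-0.833,  0.022, -2.001]), 'width': np.float64(0.412)}
[0.50963971 0.01773979 0.00087161] 14.959458891644841 -0.003962983716387757 0.08737919966965288 0.0002124458551864611 [ 1.10248545  0.3953026  -0.01281912]
t [-0.8  0.6  0.3] r [ 0.2 -0.   0.2] n 1.0 0.0
t [ -0.7 -45.4   0.2] r [ 0.2 -0.   0.2] n 45.0 0.0
```

play_rows([
  {"rx":0,"ry":0,"rz":0,"tx":-0.4,"ty":-5,"tz":0.2,"claw":0.2},
  {"rx":0,"ry":0,"rz":0,"tx":-0.4,"ty":-11,"tz":0.2,"claw":0.2},
  {"rx":0,"ry":0,"rz":0,"tx":-0.4,"ty":-17,"tz":0.2,"claw":0.2},
  {"rx":0,"ry":0,"rz":0,"tx":-0.4,"ty":-23,"tz":0.2,"claw":0.2},
  {"rx":0,"ry":0,"rz":0,"tx":-0.4,"ty":-29,"tz":0.2,"claw":0.2},
  {"rx":0,"ry":0,"rz":0,"tx":-0.4,"ty":-35,"tz":0.2,"claw":0.2},
  {"rx":0,"ry":0,"rz":0,"tx":-0.4,"ty":-40,"tz":0.2,"claw":0.2},
  {"rx":0,"ry":0,"rz":0,"tx":-0.4,"ty":-44,"tz":0.2,"claw":0.2},
  {"rx":0,"ry":0,"rz":0,"tx":-0.4,"ty":-44,"tz":0.2,"claw":0.2},
])

```text
time: 10.32
tcp_pos: [0.5567, 0.014, 0.0383]
eef_rot: [0.296, 0.694, -0.532, 0.384]
wrist_force: [0.8, 0.9, 0.1]
width: 0.409
```

play_rows([
  {"rx":0,"ry":0,"rz":0,"tx":0,"ty":-1,"tz":0,"claw":0.2},
  {"rx":0,"ry":0,"rz":0,"tx":0,"ty":-2,"tz":0,"claw":0.2},
  {"rx":0,"ry":0,"rz":0,"tx":0,"ty":-3,"tz":0,"claw":0.2},
  {"rx":0,"ry":0,"rz":0,"tx":0,"ty":-3,"tz":0,"claw":0.2},
])

```text
time: 10.82
tcp_pos: [0.5597, 0.0149, 0.0383]
eef_rot: [0.296, 0.694, -0.532, 0.384]
wrist_force: [0.4, -0.6, -0.1]
width: 0.411
```

```bash
python3 - <<'E'
from h import *
st(); o=readout.get_obs(); U,x,y=rest_from_tcp(o,BY); print(U,x[2],(STUD-U)@x,(STUD-U)@y,o["moment"],"Fx_rest",o["wrist_force"]@x)
E
```

```text
{'time': np.float64(10.825), 'joint_pos': array([ 0.359,  0.794, -0.413,  0.521, -1.004, -1.388]), 'tcp_pos': array([0.56 , 0.015, 0.038]), 'wrist_force': array([ 0.385, -0.591, -0.113]), 'width': np.float64(0.411)}
[5.55598710e-01 3.01176321e-02 2.52924903e-04] -0.0029124770172568315 0.039780437392632276 0.00012095400685168748 [ 0.97432437  0.19345149 -0.01520144] Fx_rest 0.22006786152906543
```

No contact yet, with the stud about 2 mm past the slot-end centre. I'll nudge until contact.

play_rows([
  {"rx":0,"ry":0,"rz":0,"tx":0,"ty":-1,"tz":0,"claw":0.2},
  {"rx":0,"ry":0,"rz":0,"tx":0,"ty":-2,"tz":0,"claw":0.2},
  {"rx":0,"ry":0,"rz":0,"tx":0,"ty":-2,"tz":0,"claw":0.2},
])

```text
time: 11.2
tcp_pos: [0.5615, 0.0153, 0.0383]
eef_rot: [0.296, 0.694, -0.532, 0.384]
wrist_force: [-1.3, 0.3, 0.0]
width: 0.41
```

play_rows([
  {"rx":0,"ry":0,"rz":0,"tx":0,"ty":-1,"tz":0,"claw":0.2},
  {"rx":0,"ry":0,"rz":0,"tx":0,"ty":-1,"tz":0,"claw":0.2},
])

```text
time: 11.45
tcp_pos: [0.5616, 0.0152, 0.0384]
eef_rot: [0.297, 0.694, -0.532, 0.383]
wrist_force: [-5.4, 1.6, 2.6]
width: 0.41
```

Contact: -5 N along the slot with motion stalled. I'll relieve it slightly, release, and back out along the tool axis.

play_rows([
  {"rx":0,"ry":0,"rz":0,"tx":0,"ty":0.5,"tz":0,"claw":0.2},
  {"rx":0,"ry":0,"rz":0,"tx":0,"ty":0.5,"tz":0,"claw":0.45},
  {"rx":0,"ry":0,"rz":0,"tx":0,"ty":0.5,"tz":0,"claw":0.55},
  {"rx":0,"ry":0,"rz":0,"tx":0,"ty":0.5,"tz":0,"claw":0.7},
  {"rx":0,"ry":0,"rz":0,"tx":0,"ty":0.5,"tz":0,"claw":0.7},
  {"rx":0,"ry":0,"rz":0,"tx":0,"ty":0.5,"tz":-15,"claw":0.7},
  {"rx":0,"ry":0,"rz":0,"tx":0,"ty":0.5,"tz":-45,"claw":0.7},
  {"rx":0,"ry":0,"rz":0,"tx":0,"ty":0.5,"tz":-80,"claw":0.7},
  {"rx":0,"ry":0,"rz":0,"tx":20,"ty":0.5,"tz":-110,"claw":0.7},
  {"rx":0,"ry":0,"rz":0,"tx":50,"ty":0.5,"tz":-130,"claw":0.7},
  {"rx":0,"ry":0,"rz":0,"tx":80,"ty":0.5,"tz":-150,"claw":0.7},
  {"rx":0,"ry":0,"rz":0,"tx":80,"ty":0.5,"tz":-150,"claw":0.7},
])

```text
time: 12.95
tcp_pos: [0.5412, 0.0982, 0.1883]
eef_rot: [0.295, 0.694, -0.533, 0.385]
wrist_force: [0.5, -0.0, -0.0]
width: 0.7
```

```bash
python3 - <<'E'
from h import *
from bench import optics
st(); out=[]
for n in("side","scene"):
    c=optics.camera(n); h=np.int32(proj(c,STUD)); f=c["frame"][h[1]-70:h[1]+50,h[0]-60:h[0]+40]; out.append(cv2.resize(f,(400,480),interpolation=cv2.INTER_CUBIC))
cv2.imwrite("pics/end.png",np.hstack(out)[:,:,::-1])
E
```

```text
{'time': np.float64(12.95), 'joint_pos': array([ 0.506,  0.649, -0.201,  1.09 , -0.967, -1.131]), 'tcp_pos': array([0.541, 0.098, 0.188]), 'wrist_force': array([ 0.533, -0.014, -0.043]), 'width': np.float64(0.7)}
```

View pics/end.png

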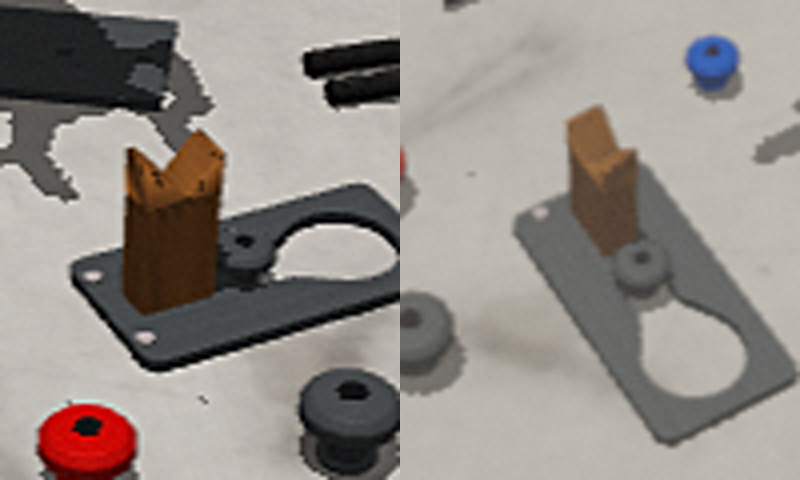

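The final views show the plate flat on the bench. The small stud's head sits over the slot end against the block (scene crop (640,265)), the wide hole is empty, and the gripper is clear.

```bash
python3 -c "
from bench import workorder; print(workorder.hand_in())"
```

```text
the job is handed in; nothing more can be done
None
```

The keyhole rest is mounted on the smaller grey stud and the job is handed in, at about 13 s of the 42 s allowed.

- **How it was gripped:** I held the block across its x faces from the +y side with the tool tilted, not across y as the sheet advises. Tube tips hung over the block's -y side, and a vertical grip would have hit them.
- **How it was mounted:** I pulled the rest out from under the tubes and lowered the wide hole over the stud until the plate lay flat. I then slid it along the slot until it touched (about 5 N, no further motion), let go and backed off.
- **Last checks:** Both camera views show the plate flat, the stud's head over the closed end of the slot and the wide hole empty. The gripper is clear and the wrist force is near zero. Contact came about 4 mm past the slot-end point, as the 5 mm gap between neck and slot should allow.
- **Disagreements:** Before the grasp, the wrist view put the block about 3 mm from my first estimate, and I corrected for it. No check failed. I never moved the arm near the solid-plate rest, but I did not measure it again at the end.

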